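# Change over the bench air manifold

## Task

The small air manifold on the bench has two quarter-turn ball valves: one is open (its lever along its outlet, or nearly so), the other is shut (lever across its outlet). Change over to the other outlet: shut the open valve first, and only after that open the one that was shut, turning each lever fully to its stop. Leave the things lying around where they are.

Things in the scene. Friction and masses are not known exactly. Their poses are not given: they have to be found in the camera images.
- manifold: fixed air manifold: grey base plate 130 x 320 x 8 mm with an aluminium header bar (28 x 250 mm, top 54 mm above the bench) along y, 36 mm behind the centre; two ball valves before it, 150 mm apart; a 40 mm gauge (top 72 mm up) on the bar's right end. Origin: centre of the plate's underside; x to the back (header), y left, z up.
- valve_a: The valve that is open (fully or mostly) at the start; it may be the left or the right one: fixed brass ball valve, 57 mm long, 33 mm thick. Origin on its vertical stem axis, 8 mm above the bench. z up; pipe along x, outlet towards -x, header bar at +x. Its body reaches 57 mm above the bench, the stem's gland 66 mm.
- valve_b: The valve that is shut at the start, the other of the two alike: fixed brass ball valve, 57 mm long, 33 mm thick. Origin on its vertical stem axis, 8 mm above the bench. z up; pipe along x, outlet towards -x, header bar at +x. Its body reaches 57 mm above the bench, the stem's gland 66 mm.
- lever_a (a joint): Lever of valve_a, rad, about the stem axis. 0 = shut, lever across the pipe, to the valve's +y; 1.571 = open, lever along the pipe, to its -x. Opens anticlockwise seen from above; hard stop at each end. Takes about 0.15 N m (2.5 N at the sleeve); stays where it is left. Starts between 1.2 and 1.571; must end shut.
- lever_b (a joint): Lever of valve_b, rad, about the stem axis. 0 = shut, lever across the pipe, to the valve's +y; 1.571 = open, lever along the pipe, to its -x. Opens anticlockwise seen from above; hard stop at each end. Takes about 0.15 N m (2.5 N at the sleeve); stays where it is left. Starts between 0 and 0.06; must end open.
- lever_a_end (a point): valve_a: centre of the free end face of that valve's lever, 84 mm from the stem axis and 75 mm above the bench. The lever is level: a black sleeve 16 mm wide, 52 mm long (32 to 84 mm from the axis) and 18 mm high, its underside 66 mm and its top 84 mm above the bench.
- lever_b_end (a point): valve_b: centre of the free end face of that valve's lever, 84 mm from the stem axis and 75 mm above the bench. The lever is level: a black sleeve 16 mm wide, 52 mm long (32 to 84 mm from the axis) and 18 mm high, its underside 66 mm and its top 84 mm above the bench.
- collet: loose brass collet, 21 mm across and 27 mm high, standing on the base plate in front of the header between the valves (top 35 mm above the bench, below the levers). Not to be moved. Origin under its centre.
- weight_1: loose brass weight, 36 mm across, 40 mm high, on the bench behind the manifold. Not to be moved.
- weight_2: loose brass weight, 30 mm across, 32 mm high, on the bench behind the manifold. Not to be moved.
- star_knob: loose black star knob, 34 mm across, 36 mm high, on the bench right of the manifold. Not to be moved.
- felt_tin: round tin, 66 mm across, 30 mm high, on the bench. Not to be moved.
- marker_pen: marker pen, 135 mm long, on the bench near the robot. Not to be moved.
- screwdriver_1: screwdriver, 160 mm long, on the bench to the left. Not to be moved.

How it is judged:
By the outcome, as a careful person would: the job done as asked, in the order asked, and still so for the second after the job is handed in, with the robot touching nothing.
It also fails if it takes over 43 s, if anything falls off the work surface, if the arm or the gripper's body presses on something with over 40 N, if the wrist force passes 120 N, or if a joint passes its speed limit or range.

## Robot

A 6-joint arm with a two-finger parallel gripper is mounted at the origin on a cart in front of the work surface, level with it; the furniture and walls round the work are solid. World frame = base frame: x ahead of the robot, y to its left, z up, the work surface at z = 0. Lengths are in m, angles in rad, forces in N, time in s.
With the tool pointing down it reaches from about 0.275 to 0.725 m from the base axis. Payload 5.6 kg.
Tool frame: the origin (TCP) lies midway between the tips of the shut fingers; the grasp point (between the pads) lies 19 mm behind it (bot.hold_point_z is the distance from the TCP to the grasp point, in m); z points along the fingers, y is the direction in which the jaws open and shut (so a half turn about z gives the same grasp; the last joint's range is limited). The gripper opens to 85 mm and grips with 20 to 120 N. Pads are 22 mm wide; open, the fingers measure 114 mm over their backs; the gripper's body (76 mm by 85 mm) begins 54 mm behind the grasp point. The pads swing forward as they close: fully open they stand 13 mm farther back than shut.
Start: joints at [1.467, 0.255, 0.108, 0, -1.424, -0.285], TCP at [0.208, 0.509, 0.211] pointing down, gripper open.
Joint ranges: [-2.95, 2.95], [-1.21, 1.97], [-1.09, 1.5], [-2.87, 1.71], [-2.94, -0.07], [-3.05, 3.05]. Speed limits (rad/s): [2.57, 2.57, 3.14, 3.14, 3.14, 3.14].

## Interface

Orientations are given as a unit quaternion [w, x, y, z].
In Python, from rig import bot gives the robot as it stands. Calls block until the motion is done:
- bot.goto(position, orientation): joint-space move of the TCP to a pose.
- bot.servo_line(position, orientation=None, vel=0.15): straight line of the TCP; orientation=None keeps the orientation; vel is the mean speed in m/s.
- bot.set_joints(angles): joint-space move.
- bot.open() and bot.grasp(f_grip=None): open the fingers fully, or close them until they stop; f_grip is the grip in N (None keeps the last).
- bot.wait(seconds).
- bot.solve_ik(position, orientation): joint angles nearest the present ones, or None.
- bot.observe(): the state.
- bot.camera(name): name is "scene" or "top" or "wrist"; returns a dict with "pixels" (480x640x3 uint8, red, green, blue), "fx", "fy", "cx", "cy" (pixels), "eye" and "rotation" of the camera in the world. Camera axes: x right, y down, z forward; pixel columns grow to the right and rows downward; lengths in m; the calibration is good to about 2 mm. A picture is of the moment at which its call begins. There is no depth.
A pose or a line that the arm cannot do raises bot.Unreachable and nothing moves.
- bot.job_done(): hands the job in, once; it reports no verdict.
The state is a dict: "time_s": time; "q": joint angles; "qvel": joint speeds; "joint_torque": joint torques, N m; "ee_pos": TCP position; "tcp_rot": TCP orientation; "force": force on the tool from outside, world axes, zero at the start; "wrist_torque": the same for the moment, N m; "finger_gap": finger opening in m.
Only numpy, scipy, OpenCV 4.12 (cv2) and the standard library are available. Lean on these libraries where they do the work, as an engineer would, in place of code of your own. Each camera call takes 0.05 s, during which the arm holds its last target.

## Working session

There is one attempt and no reset: what is moved stays moved. The work goes in short steps, each a Python script; the robot and the scene stay as the last script left them, time stands still between calls to the robot, and variables do not carry over. Pictures are saved under pics/ and viewed, and the job is handed in when it is done.

```bash
ls; mkdir -p pics; python3 - <<'E'
from rig import bot
import cv2, numpy as np
for n in ["scene","top","wrist"]:
    c=bot.camera(n); cv2.imwrite(f"pics/{n}0.png",c["pixels"][:,:,::-1])
    print(n,c["fx"],c["fy"],c["cx"],c["cy"],np.round(c["eye"],4),np.round(c["rotation"],4).tolist())
o=bot.observe(); print(o)
E
```

```text
pics
scene 497.1366884851202 497.1366884851202 318.0064896740716 238.84649314537683 [-0.062  -0.5306  0.585 ] [-0.467, 0.8127, -0.3073, 0.1644]
top 445.15229397590167 445.15229397590167 321.01798835609213 238.88549530193112 [0.3648 0.1589 1.1049] [0.054, -0.6987, 0.7114, -0.0528]
wrist 345.47984924142935 345.47984924142935 321.0745147944567 242.87582480309092 [0.2864 0.4771 0.3735] [-0.0924, -0.5493, 0.8192, 0.1368]
{'time_s': 0.15, 'q': array([ 1.46659313e+00,  2.55605637e-01,  1.07292352e-01, -3.28775827e-04,
       -1.42390032e+00, -2.84613347e-01]), 'qvel': array([ 0.00078133, -0.00273264,  0.0038694 ,  0.00043611,  0.00027208,
        0.00038227]), 'joint_torque': array([-5.29225345e-04, -3.86938369e+01,  2.38082653e+01,  5.36662683e+00,
       -4.52508393e-03,  2.24259161e-06]), 'ee_pos': array([0.20830635, 0.50859099, 0.20990656]), 'tcp_rot': array([ 7.20405322e-04,  9.81157225e-01, -1.93209658e-01, -9.81031278e-05]), 'force': array([ 0.55858068, -0.32213286, -0.23879294]), 'wrist_torque': array([ 0.05083408, -0.02748446,  0.0233356 ]), 'finger_gap': 0.08549415094502871}
```

View pics/top0.png

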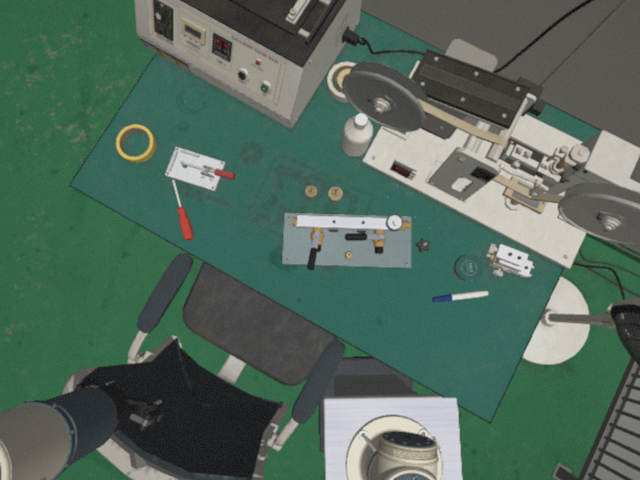

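View pics/scene0.png

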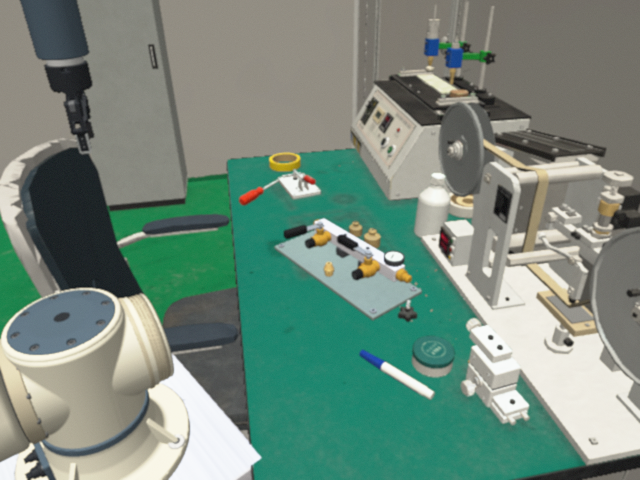

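The top view shows the left valve near (318,236) with its lever pointing down to about (312,268), so it is open (valve_a). The right valve near (379,238) has its lever pointing left to about (345,237), so it is shut (valve_b). I'll get rough positions, then a closer wrist view.

```bash
cat > h.py <<'E'
import numpy as np, cv2
from scipy.spatial.transform import Rotation as R
from rig import bot
def rot(q): return R.from_quat([q[1],q[2],q[3],q[0]])
def ray(c,u,v,z):
    d=rot(np.ravel(c["rotation"])).apply([(u-c["cx"])/c["fx"],(v-c["cy"])/c["fy"],1.0])
    e=np.array(c["eye"]); return (e+d*(z-e[2])/d[2])
def proj(c,p):
    q=rot(np.ravel(c["rotation"])).inv().apply(np.array(p)-c["eye"]); return np.array([c["fx"]*q[0]/q[2]+c["cx"],c["fy"]*q[1]/q[2]+c["cy"]])
def down(yaw):  # tool z down, tool x at angle yaw in world
    q=(R.from_euler('z',yaw)*R.from_euler('x',np.pi)).as_quat(); return [q[3],q[0],q[1],q[2]]
E
python3 - <<'E'
from h import *
c=bot.camera("top")
for n,u,v,z in [("plateBL",283,268,.008),("plateTR",411,214,.008),("plateBR",411,267,.008),("stemA",318,235,.07),("endA",311,268,.084),("stemB",378,238,.07),("endB",345,237,.084),("hdrL",297,221,.054),("gauge",395,223,.072)]:
    print(n,np.round(ray(c,u,v,z),4))
w=bot.camera("wrist"); o=bot.observe()
print("tool yaw",rot(o["tcp_rot"]).as_matrix().round(3).tolist())
T=rot(o["tcp_rot"]); print("cam in tool",T.inv().apply(w["eye"]-o["ee_pos"]).round(4),(T.inv()*rot(w["rotation"])).as_matrix().round(3).tolist())
im=c["pixels"][190:290,260:440,::-1]; cv2.imwrite("pics/topcrop.png",cv2.resize(im,None,fx=4,fy=4,interpolation=cv2.INTER_CUBIC))
E
```

```text
plateBL [0.4609 0.2544 0.008 ]
plateTR [ 0.5911 -0.0678  0.008 ]
plateBR [ 0.4577 -0.0614  0.008 ]
stemA [0.5319 0.1662 0.07  ]
endA [0.4531 0.1835 0.084 ]
stemB [0.5222 0.0253 0.07  ]
endB [0.5238 0.1035 0.084 ]
hdrL [0.5694 0.2162 0.054 ]
gauge [ 0.5569 -0.0159  0.072 ]
tool yaw [[0.925, -0.379, -0.0], [-0.379, -0.925, -0.001], [0.0, 0.001, -1.0]]
cam in tool [ 0.0843 -0.0002 -0.1635] [[-0.0, -0.945, -0.326], [1.0, -0.0, -0.0], [0.0, -0.326, 0.945]]
```

View pics/topcrop.png

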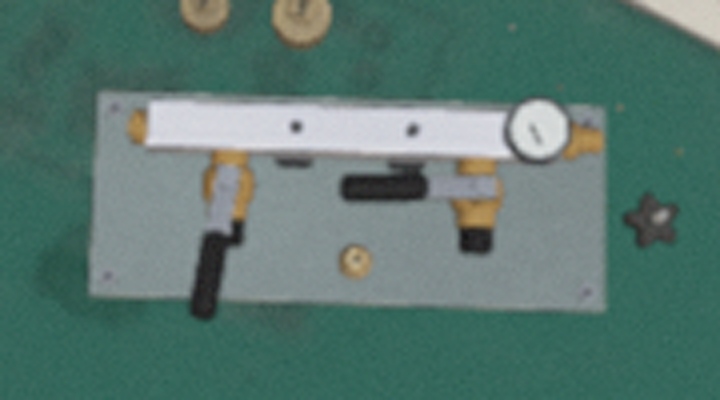

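```bash
python3 - <<'E'
from h import *
Y=-0.01
for n,s,phis,off in [("A",(0.531,.170),np.deg2rad([170,150,130,110,90]),-1),("B",(.524,.023),np.deg2rad([90,110,130,150,180]),1)]:
  for alt in (0,np.pi):
    for p in phis:
      p+=Y; push=p+off*np.pi/2
      pos=np.array([*(np.array(s)+.064*np.array([np.cos(p),np.sin(p)])-.019*np.array([np.cos(push),np.sin(push)])),.07])
      q=bot.solve_ik(pos,down(push+alt)); print(n,alt>0,round(np.degrees(p)),pos.round(3),None if q is None else np.round(q,2))
print(bot.solve_ik([.47,.1,.28],down(np.pi)),bot.solve_ik([.47,.1,.28],down(0)))
E
```

```text
A False 169 [0.465 0.163 0.07 ] [ 0.66  0.24 -0.29  0.   -1.04  2.3 ]
A False 149 [0.466 0.186 0.07 ] [ 0.69  0.25 -0.27  0.   -1.05  1.92]
A False 129 [0.476 0.207 0.07 ] [ 0.71  0.28 -0.23  0.   -1.06  1.55]
A False 109 [0.492 0.224 0.07 ] [ 0.72  0.32 -0.17  0.   -1.08  1.19]
A False 89 [0.513 0.234 0.07 ] [ 0.71  0.36 -0.11  0.   -1.1   0.85]
A True 169 [0.465 0.163 0.07 ] [ 0.66  0.24 -0.29  0.   -1.04 -0.84]
A True 149 [0.466 0.186 0.07 ] [ 0.69  0.25 -0.27  0.   -1.05 -1.23]
A True 129 [0.476 0.207 0.07 ] [ 0.71  0.28 -0.23 -0.   -1.06 -1.6 ]
A True 109 [0.492 0.224 0.07 ] [ 0.72  0.32 -0.17 -0.   -1.08 -1.95]
A True 89 [0.513 0.234 0.07 ] [ 0.71  0.36 -0.11 -0.   -1.1  -2.29]
B False 89 [0.544 0.087 0.07 ] [ 0.44  0.34 -0.14 -0.   -1.09 -2.02]
B False 109 [0.521 0.09  0.07 ] [ 0.47  0.3  -0.2  -0.   -1.07 -1.7 ]
B False 129 [0.498 0.085 0.07 ] [ 0.48  0.26 -0.26 -0.   -1.05 -1.36]
B False 149 [0.479 0.072 0.07 ] [ 0.47  0.22 -0.31  0.   -1.04 -1.01]
B False 179 [0.46  0.043 0.07 ] [ 0.43  0.18 -0.37  0.   -1.03 -0.44]
B True 89 [0.544 0.087 0.07 ] [ 0.44  0.34 -0.14  0.   -1.09  1.12]
B True 109 [0.521 0.09  0.07 ] [ 0.47  0.3  -0.2   0.   -1.07  1.44]
B True 129 [0.498 0.085 0.07 ] [ 0.48  0.26 -0.26  0.   -1.05  1.78]
B True 149 [0.479 0.072 0.07 ] [ 0.47  0.22 -0.31  0.   -1.04  2.13]
B True 179 [0.46  0.043 0.07 ] [ 0.43  0.18 -0.37  0.   -1.03  2.7 ]
[ 5.36761025e-01  1.04380857e-01  9.62321468e-02 -4.44089210e-16
 -1.56264762e+00 -2.10755735e+00] [ 5.36761025e-01  1.04380857e-01  9.62321468e-02  4.44089210e-16
 -1.56264762e+00  1.03403530e+00]
```

```bash
python3 - <<'E'
from h import *
bot.grasp(20)
bot.goto([.53,.1,.3],down(np.pi)); bot.wait(.2)
w=bot.camera("wrist"); cv2.imwrite("pics/wrist1.png",w["pixels"][:,:,::-1])
import pickle; pickle.dump(w,open("w1.pkl","wb"))
o=bot.observe();print(o["time_s"],o["ee_pos"],o["q"].round(2),o["force"],o["finger_gap"])
E
```

```text
3.175 [0.52988297 0.10046522 0.299897  ] [ 0.48  0.23  0.29 -0.   -1.64 -2.05] [ 0.00582047 -0.47099648  0.11784635] -8.432625045376057e-05
```

View pics/wrist1.png

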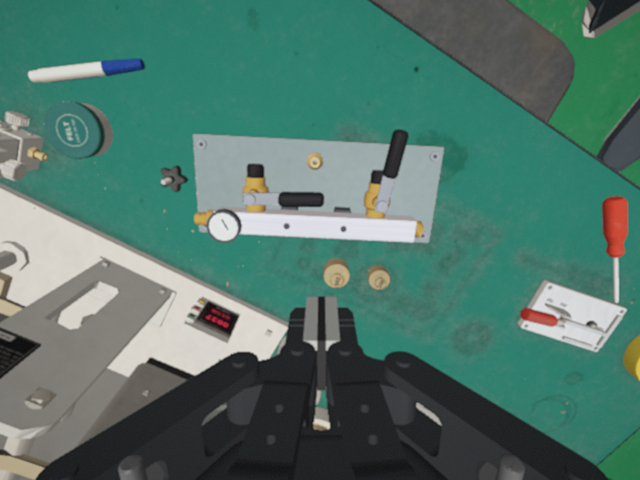

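The wrist view shows sleeve A running from about (400,132) to (391,176), sleeve B from (279,199) to (322,200), and the closed fingers at about (320,320). I'll fit the sleeves and the plate.

```bash
cat > fit.py <<'E'
from h import *
def fit(w,roiA,roiB,show=None):
    g=w["pixels"].max(2); res={}
    for n,(x0,x1,y0,y1) in (("A",roiA),("B",roiB)):
        m=np.zeros_like(g); m[y0:y1,x0:x1]=(g[y0:y1,x0:x1]<55)*255
        m=cv2.morphologyEx(m,cv2.MORPH_OPEN,np.ones((3,3)))
        cs=cv2.findContours(m,cv2.RETR_EXTERNAL,cv2.CHAIN_APPROX_NONE)[0]
        k=max(cs,key=cv2.contourArea)
        P=np.array([ray(w,u,v,.080)[:2] for u,v in k[:,0]],np.float32)
        r=cv2.minAreaRect(P*1000); b=cv2.boxPoints(r)
        res[n]=(np.array(r[0])/1000,b/1000,r[1]); print(n,"centre",np.round(r[0],1),"size",np.round(r[1],1),"px",cv2.minAreaRect(k))
    return res
E
python3 - <<'E'
from fit import *
import pickle; w=pickle.load(open("w1.pkl","rb"))
res=fit(w,(375,415,120,182),(274,330,185,212))
for n,st in (("A",(382,207)),("B",(249,199))):
    s=ray(w,*st,.070)[:2]; c=res[n][0]; b=res[n][1]
    e=[b[i]-b[(i+1)%4] for i in range(2)]; e=max(e,key=np.linalg.norm); e/=np.linalg.norm(e)
    if e@(c-s)<0:e=-e
    print(n,"stem px",s.round(4),"dir deg",np.degrees(np.arctan2(e[1],e[0])).round(1),"stem from sleeve",(c-.058*e).round(4))
for u,v in [(194,135),(443,148),(429,243)]: print(ray(w,u,v,.008).round(4))
im=w["pixels"][110:260,180:460,::-1]; cv2.imwrite("pics/w1c.png",cv2.resize(im,None,fx=2.8,fy=2.8,interpolation=cv2.INTER_CUBIC))
E
```

```text
A centre [476.5 180.5] size [15.5 49.3] px ((395.0570068359375, 153.3834228515625), (14.353422164916992, 47.8447380065918), 14.743562698364258)
B centre [526.6  78.3] size [14.8 47.4] px ((301.0, 199.5), (13.0, 42.0), 90.0)
A stem px [0.5374 0.1718] dir deg 168.3 stem from sleeve [0.5333 0.1687]
B stem px [0.5281 0.0178] dir deg 90.0 stem from sleeve [0.5266 0.0203]
[ 0.4593 -0.059   0.008 ]
[0.4749 0.2563 0.008 ]
[0.6029 0.2516 0.008 ]
```

View pics/w1c.png

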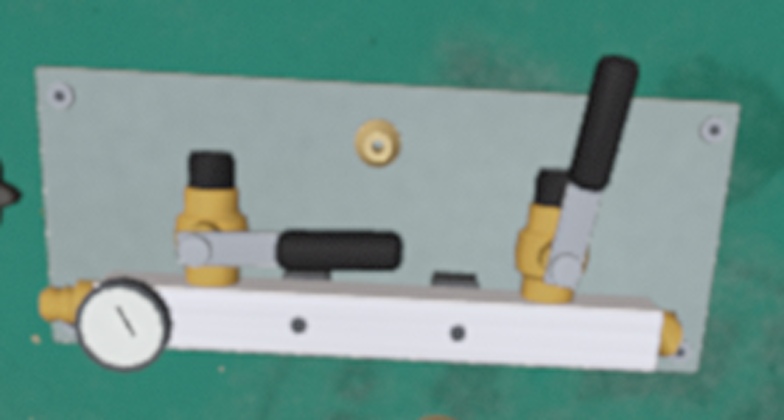

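```bash
cat > push.py <<'E'
from h import *
r=.062; Z=.068
def pose(stem,deg,s,extra=0,z=Z):
    # s=-1 clockwise push, +1 anticlockwise
    p=np.radians(deg); u=np.array([np.cos(p),np.sin(p)]); t=s*np.array([-u[1],u[0]])
    xy=np.array(stem)+r*u-(.019+extra)*t
    yaw=p+s*np.pi/2+(np.pi if s<0 else 0)
    return [*xy,z],down(yaw),t,u
def run(stem,start,stop,s,F=18,over=6):
    P,q,t,_=pose(stem,start,s,.014,.14); bot.goto(P,q)
    P,q,t,_=pose(stem,start,s,.014); bot.servo_line(P,q,vel=.12)
    bot.wait(.1); f0=bot.observe()["force"]
    d=start; log=[]
    while True:
        far=(stop-d)*s
        step=8 if far>14 else (3 if far>6 else 1)
        if d!=start or log: d+=s*step
        P,q,t,u=pose(stem,d,s); bot.servo_line(P,q,vel=.08)
        o=bot.observe(); f=o["force"]-f0; fp=-f[:2]@t
        log.append((round(d,1),round(fp,1),round(float(f[:2]@u),1),round(float(f[2]),1)))
        if fp>F or np.linalg.norm(f)>40: print("stop by force"); break
        if (d-stop)*s>=over: print("limit"); break
    print(log); o=bot.observe()
    dd=o["ee_pos"]-np.array(P); print("d",d,"tcp",o["ee_pos"].round(4),"track err mm",(dd*1000).round(1),"t",o["time_s"])
    return d
E
python3 - <<'E'
from push import *
run((.534,.170),168.3,87.4,-1)
E
```

```text
limit
[(168.3, np.float64(1.1), -0.2, -1.5), (160.3, np.float64(0.9), 0.1, -0.8), (152.3, np.float64(1.1), -0.1, -0.4), (144.3, np.float64(1.0), -0.6, -1.2), (136.3, np.float64(1.3), -0.2, -0.3), (128.3, np.float64(1.6), -0.7, -0.1), (120.3, np.float64(1.5), 0.8, -1.4), (112.3, np.float64(0.7), -0.6, -1.1), (104.3, np.float64(0.6), 0.2, -1.7), (96.3, np.float64(1.2), -0.4, -1.0), (93.3, np.float64(0.8), -1.2, -1.1), (92.3, np.float64(0.5), -0.9, -0.4), (91.3, np.float64(1.5), -0.6, -0.9), (90.3, np.float64(1.1), -1.2, -0.6), (89.3, np.float64(0.2), -1.3, -0.4), (88.3, np.float64(0.2), -1.3, -0.3), (87.3, np.float64(-0.4), -1.7, -0.8), (86.3, np.float64(0.6), -0.2, -0.5), (85.3, np.float64(-0.1), -1.9, -1.2), (84.3, np.float64(0.0), -1.1, -0.7), (83.3, np.float64(0.8), -0.6, -1.4), (82.3, np.float64(1.8), -0.5, -0.6), (81.3, np.float64(-0.9), -1.3, -1.1)]
d 81.30000000000001 tcp [0.5246 0.2342 0.068 ] track err mm [ 0.  0. -0.] t 11.3417
```

```bash
python3 - <<'E'
from h import *
c=bot.camera("top"); a=cv2.resize(c["pixels"][190:290,260:440,::-1],None,fx=4,fy=4,interpolation=cv2.INTER_CUBIC)
cv2.imwrite("pics/t2.png",a)
s=bot.camera("scene"); cv2.imwrite("pics/s2.png",cv2.resize(s["pixels"][180:330,240:440,::-1],None,fx=4,fy=4,interpolation=cv2.INTER_CUBIC))
E
```

```text
(no output)
```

View pics/t2.png

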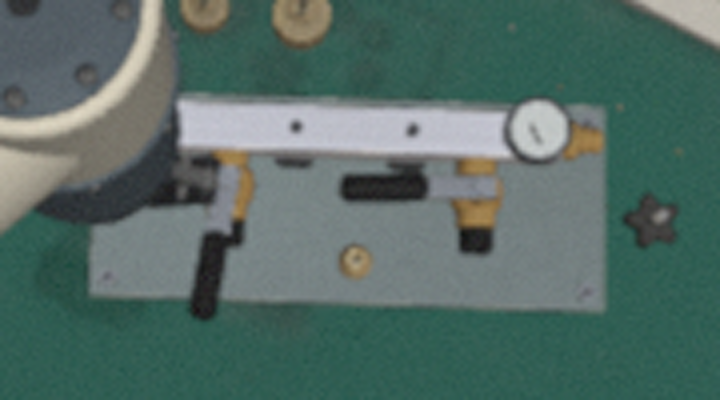

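View pics/s2.png

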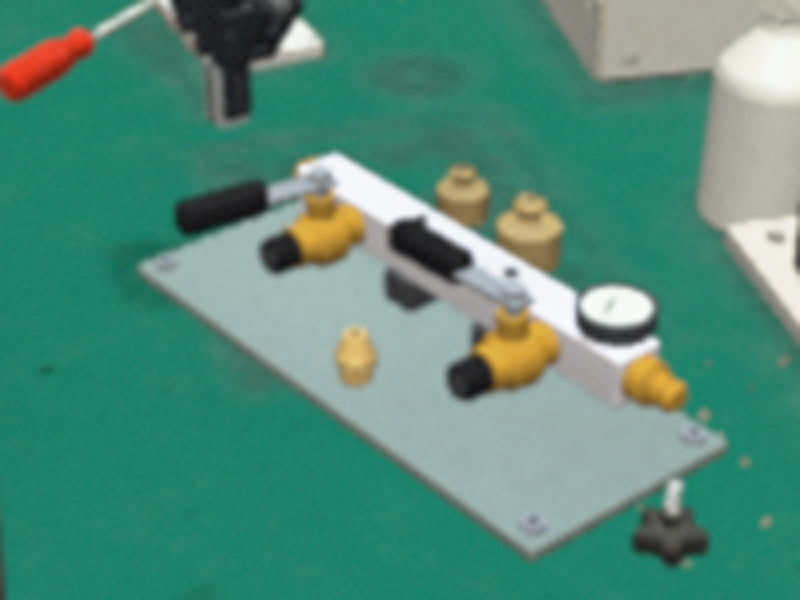

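```bash
python3 - <<'E'
from h import *
o=bot.observe(); print(o["time_s"],o["ee_pos"],o["q"].round(3),o["finger_gap"])
s=bot.camera("scene"); t=bot.camera("top")
for n,p in [("tcp",o["ee_pos"]),("leverAend0",(.534-.084*.98,.170+.084*.2,.075)),("stemA",(.534,.17,.07)),("stemB",(.527,.02,.07))]:
    a=proj(s,p); b=proj(t,p)
    print(n,"scene",a.round(1),"crop",((a-[240,180])*4).round(),"top",b.round(1),"crop",((b-[260,190])*4).round())
print(ray(s,297.5,209,.068))
w=bot.camera("wrist"); cv2.imwrite("pics/w2.png",w["pixels"][:,:,::-1])
E
```

```text
11.4417 [0.52457945 0.23415887 0.06799325] [ 0.692  0.384 -0.082 -0.    -1.105 -2.414] 0.00033567973807216043
tcp scene [297.4 218.3] crop [230. 153.] top [289.2 238.7] crop [117. 195.]
leverAend0 scene [284.  234.9] crop [176. 219.] top [309.7 269. ] crop [199. 316.]
stemA scene [319.8 226.6] crop [319. 186.] top [316.4 234.1] crop [226. 177.]
stemB scene [368.4 255.9] crop [514. 304.] top [380.2 235.9] crop [481. 184.]
[0.55264127 0.26894505 0.068     ]
```

View pics/w2.png

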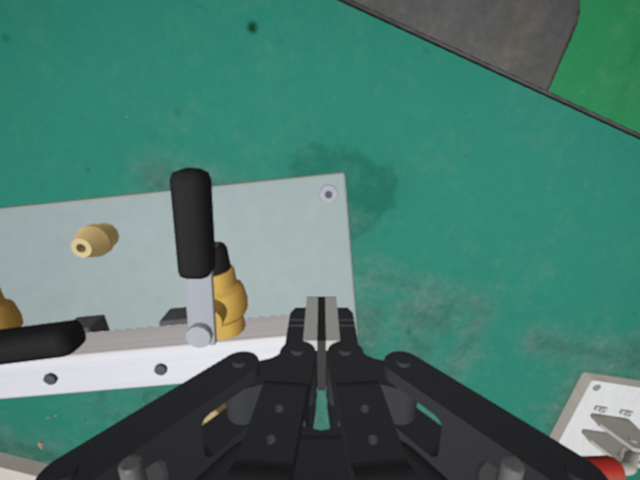

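```bash
python3 - <<'E'
from h import *
o=bot.observe(); T=rot(o["tcp_rot"])
cams={n:bot.camera(n) for n in("wrist","scene","top")}
for dz in (0,-.01,-.02,-.03):
    for sx in (0,.011):
        p=o["ee_pos"]+T.apply([sx,0,dz]); print(dz,sx,"wrist",proj(cams["wrist"],p).round(1),"scene",proj(cams["scene"],p).round(1))
s=cams["scene"]; cv2.imwrite("pics/s3.png",cv2.resize(s["pixels"][170:250,250:350,::-1],None,fx=7,fy=7,interpolation=cv2.INTER_NEAREST))
w=cams["wrist"]; cv2.imwrite("pics/w3.png",cv2.resize(w["pixels"][270:350,270:370,::-1],None,fx=7,fy=7,interpolation=cv2.INTER_NEAREST))
E
```

```text
0 0 wrist [320.5 291.7] scene [297.4 218.3]
0 0.011 wrist [320.5 272.6] scene [293.1 219.7]
-0.01 0 wrist [320.5 300.9] scene [297.3 214.3]
-0.01 0.011 wrist [320.5 280.9] scene [292.9 215.6]
-0.02 0 wrist [320.5 311.2] scene [297.1 210.2]
-0.02 0.011 wrist [320.5 290.2] scene [292.7 211.5]
-0.03 0 wrist [320.5 322.7] scene [296.9 206.1]
-0.03 0.011 wrist [320.4 300.6] scene [292.5 207.4]
```

View pics/s3.png

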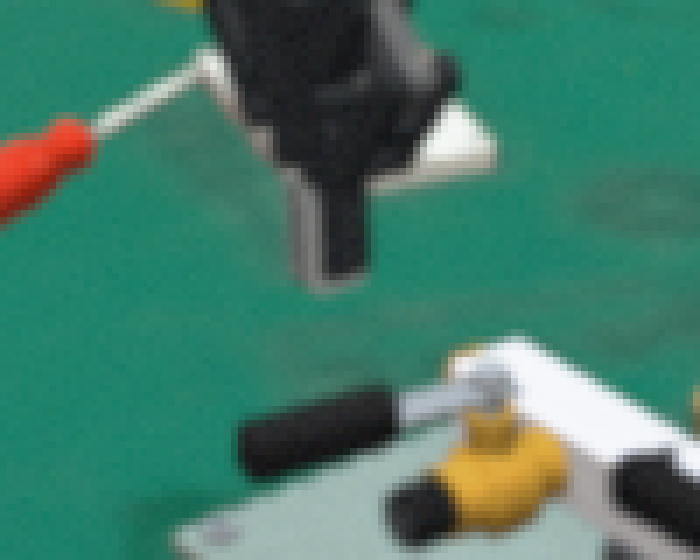

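View pics/w3.png

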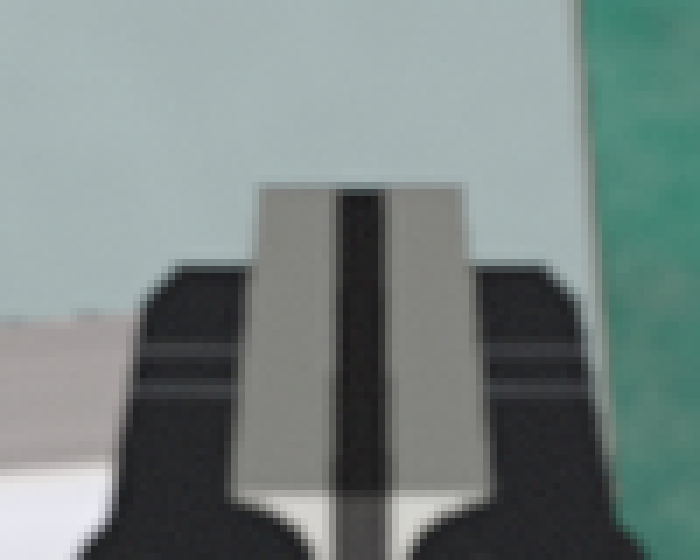

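The finger passed over the lever without touching it. Both the scene view (tip at row ~211, expected ~219) and the wrist view (tip edge at row ~296, expected ~273) put the real fingertips about 20–25 mm behind the reported TCP. I'll redo A lower.

```bash
sed -i 's/Z=.068/Z=.046/; s/step=8 if far>14 else (3 if far>6 else 1)/step=12 if far>18 else (5 if far>7 else 1.5)/' push.py; python3 - <<'E'
from push import *
print("hold",bot.hold_point_z)
# descend beside lever, look before pushing
st=(.534,.170)
P,q,_,_=pose(st,168.3,-1,.014,.12); bot.goto(P,q)
P,q,_,_=pose(st,168.3,-1,.014); bot.servo_line(P,q,vel=.12)
o=bot.observe(); T=rot(o["tcp_rot"]); print(o["time_s"],o["force"].round(1),o["ee_pos"])
s=bot.camera("scene"); cv2.imwrite("pics/s4.png",cv2.resize(s["pixels"][190:270,250:350,::-1],None,fx=7,fy=7,interpolation=cv2.INTER_NEAREST))
for dz in(0,-.02,-.025):
  p=o["ee_pos"]+T.apply([.011,0,dz]); print(dz,((proj(s,p)-[250,190])*7).round())
E
```

```text
hold 0.0187
13.9167 [0.4 0.4 0.2] [0.46717302 0.15053516 0.04658228]
0 [379. 443.]
-0.02 [376. 384.]
-0.025 [376. 369.]
```

View pics/s4.png

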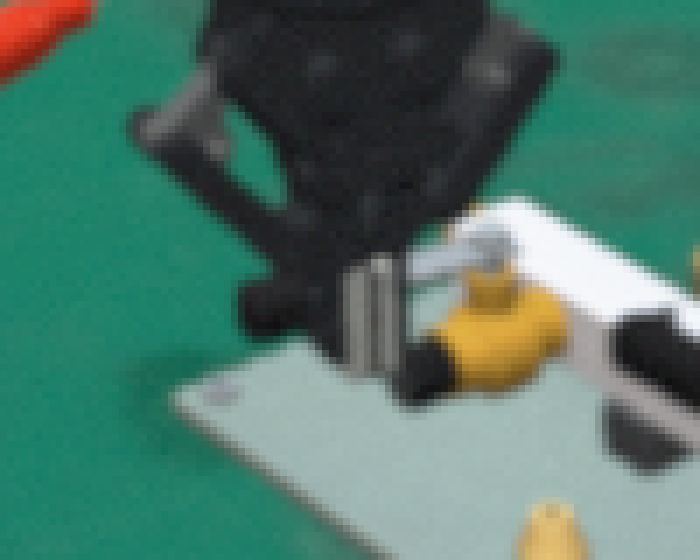

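The fingertip bottom sits at crop row ~377, so the real tip is at about z = 0.068, on the right side of lever A. I'll push now.

```bash
sed -i 's/F=18,over=6):/F=18,over=6,skip=False):/; s/^    P,q,t,_=pose(stem,start,s,.014,.14); bot.goto(P,q)/    if not skip: P,q,t,_=pose(stem,start,s,.014,.14); bot.goto(P,q)/' push.py; python3 - <<'E'
from push import *
run((.534,.170),168.3,87.4,-1,skip=True)
c=bot.camera("top"); cv2.imwrite("pics/t5.png",cv2.resize(c["pixels"][190:290,260:440,::-1],None,fx=4,fy=4,interpolation=cv2.INTER_CUBIC))
w=bot.camera("wrist"); cv2.imwrite("pics/w5.png",w["pixels"][:,:,::-1])
E
```

```text
stop by force
[(168.3, np.float64(-1.1), -0.5, -0.3), (156.3, np.float64(-0.3), -0.2, -0.4), (144.3, np.float64(0.5), -0.3, -0.5), (132.3, np.float64(-0.2), -0.1, -0.2), (120.3, np.float64(0.3), 0.4, 0.1), (108.3, np.float64(-0.3), 0.0, 0.1), (96.3, np.float64(-0.5), -1.1, -0.7), (91.3, np.float64(0.5), -0.7, -0.7), (89.8, np.float64(2.5), 0.3, 1.3), (88.3, np.float64(3.0), -0.5, 2.1), (86.8, np.float64(4.5), -1.0, 3.0), (85.3, np.float64(10.1), -1.5, 6.3), (83.8, np.float64(16.6), -0.2, 10.9), (82.3, np.float64(22.2), -0.5, 14.1)]
d 82.30000000000001 tcp [0.5181 0.2337 0.0456] track err mm [-5.4 -0.3 -0.4] t 18.5417
```

View pics/w5.png

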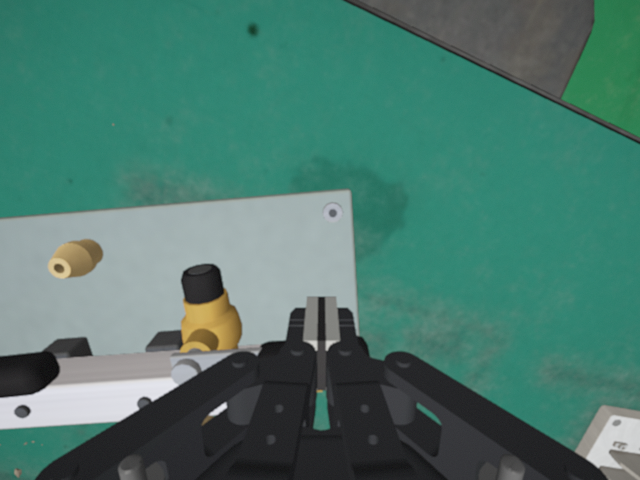

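Lever A swung and hit its stop, with force rising to 22 N. The TCP position matches the lever at about 87°. I'll back off and check before turning to B.

```bash
python3 - <<'E'
from push import *
P,q,_,_=pose((.534,.170),87.4,-1,.016); bot.servo_line(P,q,vel=.12)
P[2]=.14; bot.servo_line(P,q,vel=.2)
P,q,_,_=pose((.527,.020),89,1,.014,.16); bot.goto(P,q)
o=bot.observe(); print(o["time_s"],o["force"].round(1))
c=bot.camera("top"); cv2.imwrite("pics/t6.png",cv2.resize(c["pixels"][190:290,260:440,::-1],None,fx=4,fy=4,interpolation=cv2.INTER_CUBIC))
c=bot.camera("scene"); cv2.imwrite("pics/s6.png",cv2.resize(c["pixels"][180:330,240:440,::-1],None,fx=4,fy=4,interpolation=cv2.INTER_CUBIC))
w=bot.camera("wrist"); cv2.imwrite("pics/w6.png",w["pixels"][:,:,::-1])
E
```

```text
20.2917 [ 0.2 -0.3  0.1]
```

View pics/s6.png

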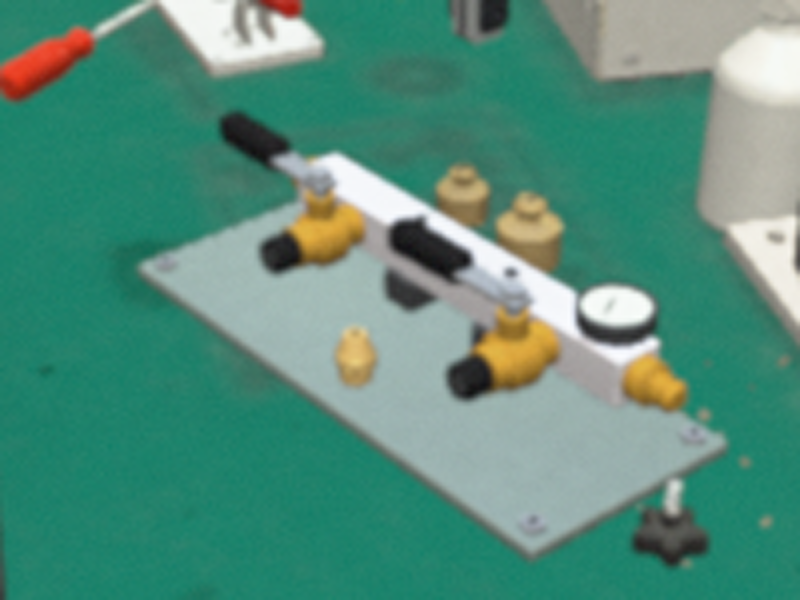

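View pics/t6.png

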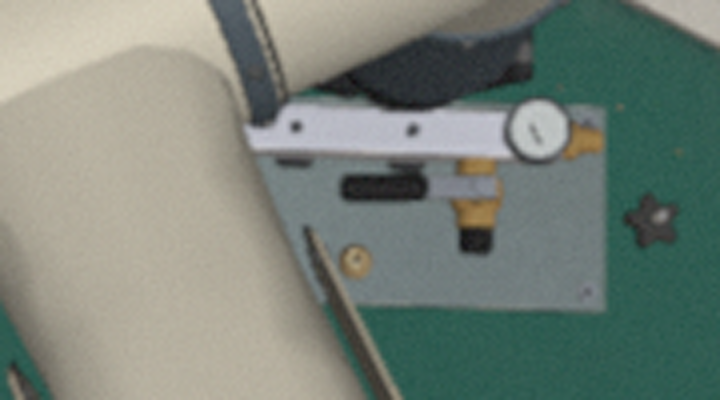

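The scene crop shows lever A across its pipe, from its stem at (320,180) to its end at (228,122). Lever B is still shut, with its end at (395,232). Now I'll open B.

```bash
python3 - <<'E'
from push import *
st=(.527,.020)
P,q,_,_=pose(st,89,1,.014); 
run(st,89,177.4,1,skip=True)
P,q,_,_=pose(st,177.4,1,.016); bot.servo_line(P,q,vel=.12)
P[2]=.14; bot.servo_line(P,q,vel=.2)
bot.goto([.53,.1,.3],down(np.pi)); bot.wait(.2)
w=bot.camera("wrist"); cv2.imwrite("pics/w7.png",w["pixels"][:,:,::-1])
import pickle; pickle.dump(w,open("w7.pkl","wb"))
o=bot.observe(); print(o["time_s"],o["force"].round(1))
im=w["pixels"][110:260,180:460,::-1]; cv2.imwrite("pics/w7c.png",cv2.resize(im,None,fx=2.8,fy=2.8,interpolation=cv2.INTER_CUBIC))
E
```

```text
stop by force
[(89, np.float64(0.6), -0.6, -0.5), (101, np.float64(1.0), 0.9, 0.0), (113, np.float64(0.5), 0.3, 0.2), (125, np.float64(0.5), 0.2, -0.7), (137, np.float64(0.9), -0.5, -0.8), (149, np.float64(0.5), 0.1, 0.1), (161, np.float64(-0.2), -0.0, 0.1), (166, np.float64(1.0), -0.7, -0.2), (171, np.float64(0.3), -1.5, 0.6), (172.5, np.float64(3.0), -0.2, -0.2), (174.0, np.float64(1.9), -0.0, -0.7), (175.5, np.float64(1.9), -0.5, 0.3), (177.0, np.float64(1.5), -0.8, -0.3), (178.5, np.float64(4.6), -0.0, -0.9), (180.0, np.float64(11.3), 1.1, -0.5), (181.5, np.float64(17.8), 2.3, 0.3), (183.0, np.float64(24.2), 2.8, 1.1)]
d 183.0 tcp [0.465  0.0412 0.0461] track err mm [0.9 5.5 0.1] t 26.6167
29.1917 [-0.9  1.7  0.5]
```

View pics/w7c.png

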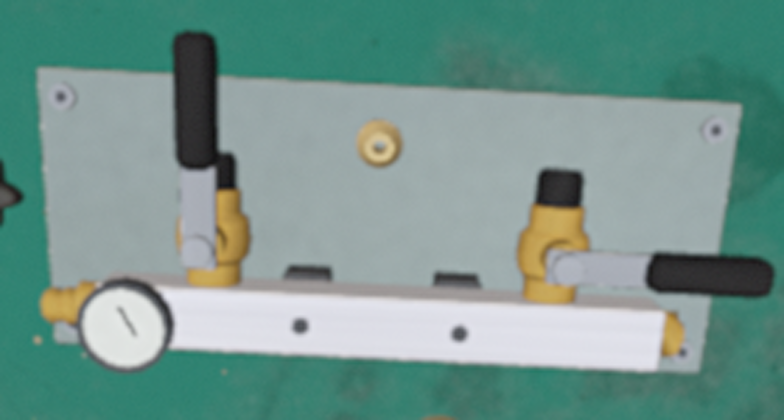

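The crop shows lever B along its outlet, with its end near (195,35), and lever A across, with its end near (770,277). Now the numbers, plus a check that the loose things haven't moved.

```bash
python3 - <<'E'
from fit import *
import pickle; w0=pickle.load(open("w1.pkl","rb"));w=pickle.load(open("w7.pkl","rb"))
res=fit(w,(410,460,195,220),(238,262,118,170))
for n in "AB":
    c,b,_=res[n]; e=max([b[i]-b[(i+1)%4] for i in range(2)],key=np.linalg.norm); a=np.degrees(np.arctan2(e[1],e[0]))%180
    s=dict(A=(.534,.170),B=(.527,.020))[n]; d=c-s
    print(n,"axis deg",a.round(1),"stem->centre deg",np.degrees(np.arctan2(d[1],d[0])).round(1),"r",np.linalg.norm(d).round(4))
d=cv2.absdiff(w0["pixels"],w["pixels"]).max(2); m=(cv2.blur(d,(3,3))>40).astype(np.uint8)
n,_,st,_=cv2.connectedComponentsWithStats(m); print([tuple(x) for x in st[1:] if x[4]>8])
# plate front edge direction
g=w["pixels"].astype(int); 
pts=[]
for u in range(205,235,3):
    col=g[100:175,u,0]; v=100+np.argmax(np.diff(col)); pts.append(ray(w,u,v+.5,.008)[:2])
for u in range(270,380,4):
    col=g[100:150,u,0]; v=100+np.argmax(np.diff(col)); pts.append(ray(w,u,v+.5,.008)[:2])
vx,vy,_,_=cv2.fitLine(np.array(pts,np.float32),cv2.DIST_HUBER,0,.001,.001).ravel(); print("plate edge deg",np.degrees(np.arctan2(vy,vx))%180)
E
```

```text
A centre [536.1 227.5] size [49.5 15.2] px ((433.441650390625, 207.95767211914062), (43.165489196777344, 13.149484634399414), 2.2906100749969482)
B centre [468.4  24.2] size [49.2 18.6] px ((249.92311096191406, 145.88462829589844), (48.621612548828125, 16.99275779724121), 82.87498474121094)
A axis deg 87.7 stem->centre deg 87.9 r 0.0575
B axis deg 3.1 stem->centre deg 175.9 r 0.0587
[(np.int32(241), np.int32(121), np.int32(30), np.int32(85), np.int32(1187)), (np.int32(377), np.int32(130), np.int32(31), np.int32(70), np.int32(993)), (np.int32(278), np.int32(191), np.int32(47), np.int32(16), np.int32(663)), (np.int32(410), np.int32(200), np.int32(47), np.int32(17), np.int32(672)), (np.int32(628), np.int32(202), np.int32(2), np.int32(25), np.int32(48)), (np.int32(624), np.int32(243), np.int32(2), np.int32(10), np.int32(12)), (np.int32(618), np.int32(270), np.int32(2), np.int32(8), np.int32(12)), (np.int32(619), np.int32(286), np.int32(2), np.int32(16), np.int32(29)), (np.int32(235), np.int32(321), np.int32(3), np.int32(5), np.int32(9))]
plate edge deg 87.15004
```

```bash
python3 - <<'E'
from fit import *
import pickle; w=pickle.load(open("w7.pkl","rb"))
fit(w,(410,460,195,220),(238,262,118,163))
g=w["pixels"].max(2); 
L=[];Rr=[]
for v in range(128,160,2):
    xs=238+np.where(g[v,238:266]<70)[0]; L.append(ray(w,xs.min()-.5,v,.080)[:2]); Rr.append(ray(w,xs.max()+.5,v,.080)[:2])
for n,P in(("L",L),("R",Rr)):
    vx,vy,_,_=cv2.fitLine(np.array(P,np.float32),cv2.DIST_HUBER,0,.001,.001).ravel(); print(n,np.degrees(np.arctan2(vy,vx))%180)
E
```

```text
A centre [536.1 227.5] size [49.5 15.2] px ((433.441650390625, 207.95767211914062), (43.165489196777344, 13.149484634399414), 2.2906100749969482)
B centre [464.6  23.7] size [14.8 41.5] px ((249.0, 142.0), (40.0, 14.0), 90.0)
L 178.25444
R 176.53014
```

B's sleeve edges average 177.4° (open stop about 177.2°), and A is at 87.7° (shut stop about 87.2°). Both are at their stops, so I'm handing in.

```bash
python3 -c "
from rig import bot
print(bot.observe()['time_s']); print(bot.job_done())"
```

```text
29.1917
the job is handed in; nothing more can be done
None
```

The changeover is done: I shut the open left valve (valve_a) first, then opened the right one (valve_b). I pushed each lever with the closed fingers until it hit its stop, at 22 N and 24 N. I handed the job in at 29.2 s, with the arm raised clear.

- **Missed first pass:** my first push on valve_a went over the lever without touching it. The cameras showed the real fingertips about 22 mm behind the reported TCP, so I lowered the tool by that much and repeated the push.
- **Lever angles:** from the last wrist picture, lever A is at about 87.7–87.9°, against 87.2° for its shut stop. Lever B's sleeve edges average 177.4°, against 177.2° for its open stop. My first automatic fits for B disagreed (183° and 176°) because the black outlet cap had merged with the sleeve; I refitted without the cap.
- **Loose things:** comparing wrist pictures from before and after shows changes only at the two levers. The rest is slivers a few pixels wide, mostly along the screwdriver and card edges, which fit a slight difference in camera pose; the arm never went near those. The pictures don't check anything hidden behind the gripper.

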